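# Refill the drying column and set the purge valve

### The arm

A 6-joint arm with a two-finger parallel gripper is mounted at the origin on the work surface. World frame = base frame: x ahead of the robot, y to its left, z up, the work surface at z = 0. Lengths are in m, angles in rad, forces in N, time in s.
With the tool pointing down it reaches from about 0.4 to 0.825 m from the base axis. Payload 7 kg.
Tool frame: the origin (TCP) lies at the very end of the fingers, on their centre line; the grasp point (between the pads) lies 19 mm behind it (arm.grasp_offset is the distance from the TCP to the grasp point, in m); z points along the fingers, y is the line along which they close (so a half turn about z gives the same grasp; the last joint's range is limited). The gripper opens to 88 mm and grips with 3 to 60 N. Pads are 19 mm wide; open, the fingers measure 130 mm over their backs; the gripper's body (78 mm by 193 mm) begins 47 mm behind the grasp point.
Start: joints at [1.479, 0.359, 0.012, 0, -1.224, -0.288], TCP at [0.25, 0.627, 0.227] pointing down, gripper open.
Joint ranges: [-3.07, 3.07], [-1.43, 2.12], [-1.02, 1.25], [-3.03, 1.67], [-3.05, -0], [-3.03, 3.03]. Speed limits (rad/s): [2.39, 2.39, 3.01, 3.14, 3.14, 3.14].

### API

Orientations are given as [roll, pitch, yaw] about the fixed x, y, z axes, in that order (R = Rz(yaw) Ry(pitch) Rx(roll)).
In Python, from station import get_state, cams, arm, nets gives the robot as it stands.
- The arm moves only by the shell command python3 -m creep 'ROWS' [FORCE]. ROWS is a JSON object of lists of equal length, an entry for each row: "translation": the shift along the world's x, y, z in mm, a list of three; "spin": the turn about the world's z in rad; "gripper": the opening, from 0 (shut) to 1 (fully open). In form: {"translation": [[dx, dy, dz], ...], "spin": [spin, ...], "gripper": [gripper, ...]}. A call has 1 to 8 rows; each row shifts and turns the commanded pose from where the row before left it; what a row does not reach is not made up. A row lasts 1/10 s, in which the tool goes at most 50 mm and 8.59 degrees, less where a joint would pass 70% of its speed; a pose out of reach is approached as far as the arm can. A call is refused whole if a number of a shift passes 50 or a number of a turn 0.15, either way. A call with a gripper value outside its range is refused whole. The fingers move at their own pace and stop on an object; FORCE is the grip in N (left out, the last holds). Time passes only in rows, so rows that do not move let the fingers close. It gives the time, the measured TCP pose, the force, the opening and the grip force at its end, in the units of the state.
- get_state(): the state, without advancing time (a new reading comes with each control period).
- cams.grab_frame(name): name is "scene" or "top" or "wrist"; returns a dict with "img" (420x560x3 uint8, red, green, blue), "mtx" (3x3 intrinsics, pixels), "D" ([k1, k2, p1, p2, k3] as OpenCV has them; the pictures are not rectified), "R" (3x3) and "t" (3): a world point X has camera coordinates R X + t. Camera axes: x right, y down, z forward; pixel columns grow to the right and rows downward; lengths in m; the calibration is good to about 2 mm. A picture is of the moment at which its call begins. There is no depth.
- arm.job_done(): hands the job in; it is judged then, once.
Trained networks look in the newest picture that a camera, given by its name, has taken for a name from the list of things; names that differ only in an ending like _2 or _b are one class to them, and where a whole thing is asked for, a point or a joint stands for the part that bears it (a point fixed in the world has none). Each returns a list of dicts, best first, with "confidence" (0 to 1); they miss things now and then, are a little off and sometimes report something else, mostly with a low value. They report only what shows in the picture. A call takes as long as a camera call. They do not tell look-alikes from the thing itself.
- nets.search_frame(camera, label): "centre" ([x, y, z] in m, in world coordinates, good to about 4 mm: the middle of the surface that is visible of it).
- nets.pinpoint(camera, label): "centre" ([x, y, z] in m, in world coordinates, good to about 4 mm: a listed point, or the origin of a listed thing).
The state is a dict: "t": time; "q": joint angles; "qd": joint speeds; "joint_efforts": joint torques, N m; "eef_pos": TCP position; "ee_rot": TCP orientation; "force": force on the tool from outside, world axes, zero at the start; "moment": the same for the moment, N m; "width": finger opening in m; "gripper_force": force on a finger pad.
Only numpy, scipy, OpenCV 4.12 (cv2) and the standard library are available. Lean on these libraries where they do the work, as an engineer would, in place of code of your own. Each camera call takes 0.05 s, during which the arm holds its last target. There are 200 camera calls.

### The job

Tip all six drying beads from the scoop through the funnel into the glass drying column, and set the empty scoop back down flat on the bench. Only then open the ball valve by its lever until the lever stands directly over the setpoint hand on the dial, and leave it there. Do not disturb the handwheel valve, the bottle, the tub or the roll of tape.

Things in the scene. Friction and masses are not known exactly. Their poses are not given: they have to be found in the camera images.
- scoop: Loose open-fronted aluminium scoop, 0.12 kg, flat on the bench. Origin on its underside below the back of the pan; x = pouring direction (open front), z up. Pan x -12 to +87 mm, 60 mm wide; back and side walls 46 mm high, 3 mm thick. Inner floor slopes up 10 degrees to the front, so the beads rest at the back; tipping it nose-down about 45 degrees empties it.
- scoop_grip (a point): Grip point in the middle of the scoop's grey bar handle, 45 mm behind the scoop's origin and 37 mm above its underside. The bar lies along the scoop's x, from x = -87 to -12 mm, 16 mm wide (y), 18 mm high (z 28 to 46 mm).
- scoop_lip (a point): Middle of the pouring lip: front edge of the scoop's inner floor, 86 mm in front of its origin, 23 mm above its underside.
- column_floor (a point): Centre of the inner floor (10 mm above the bench) of the drying column: an upright glass tube, inner diameter 40 mm, outer 47 mm, 80 mm tall, fixed on a round 96 mm foot; three thin rods stand round it.
- funnel_mouth (a point): Centre of the open top, 145 mm above the bench, of the steel funnel fixed on top of the column. Mouth diameter 132 mm outside, about 125 mm inside; it narrows to the 40 mm tube at 90 mm above the bench.
- valve_axis (a point): On the vertical axis of the ball valve, at the lever's mid-height (88 mm above the bench). The fixed valve is a steel block on a pipe, with a round dial plate (120 mm diameter, top 50 mm above the bench, ticks every 15 degrees) and a pressure gauge (140 mm tall, 40 mm across) 90 mm from the axis, on the far side from where the lever points when fully open.
- lever (a joint): Angle of the ball valve's lever (rad): 0 = closed, 1.57 = fully open, growing counter-clockwise seen from above. It stays where it is left; it needs about 0.2 N m. 
- lever_end (a point): Outer end of the lever, 88 mm from the axis, at its mid-height. The lever is a straight level grey bar, 14 mm wide, 18 mm high (79 to 97 mm above the bench), reaching from the axis to here.
- setpoint_end (a point): Outer end of the setpoint hand: a thin dark steel hand with a square 14 mm tip, lying flat on the dial plate under the lever (top 58 mm above the bench), pointing out from the axis in the direction where the lever must stand; fixed. This point lies 88 mm from the axis.
- wheel_rim (a point): Point on the rim of the other valve's handwheel (90 mm diameter, steel). To be left alone.
- bottle: White plastic bottle, 56 mm diameter, 130 mm tall, loose; origin under its centre. To be left alone.
- tub: Empty blue plastic tub 80 x 130 x 55 mm, loose; origin under its centre. To be left alone.
- tape: Roll of paper tape lying flat, 90 mm diameter, 24 mm high, loose; origin under its centre. To be left alone.
- bead0_center (a point): Centre of one of the six white ceramic drying beads (balls, 16 mm diameter, 12 g), which start in the scoop.
- bead1_center (a point): Centre of one of the six white ceramic drying beads (balls, 16 mm diameter, 12 g), which start in the scoop.
- bead2_center (a point): Centre of one of the six white ceramic drying beads (balls, 16 mm diameter, 12 g), which start in the scoop.
- bead3_center (a point): Centre of one of the six white ceramic drying beads (balls, 16 mm diameter, 12 g), which start in the scoop.
- bead4_center (a point): Centre of one of the six white ceramic drying beads (balls, 16 mm diameter, 12 g), which start in the scoop.
- bead5_center (a point): Centre of one of the six white ceramic drying beads (balls, 16 mm diameter, 12 g), which start in the scoop.
Not all that is in view belongs to the job. What is shaped like the scoop but brown is not meant.

How it is judged:
By the outcome, as a careful person would: the job done as asked, in the order asked, and still so for the second after the job is handed in, with the robot touching nothing.
It also fails if it takes over 66 s, if anything falls off the work surface, if the arm or the gripper's body presses on something with over 40 N, if the wrist force passes 120 N, or if a joint passes its speed limit or range.

## Working session

There is one attempt and no reset: what is moved stays moved. The work goes in short steps, Python scripts to look and compute and a shell command to move; the robot and the scene stay as the last step left them, time stands still between calls to the robot, and variables do not carry over. Pictures are saved under pics/ and viewed, at most 10 in all, crops included, and the job is handed in when it is done.

```bash
mkdir -p pics; ls
cat > h.py <<'E'
import numpy as np,cv2,json
from station import get_state,cams,arm,nets
def grab(c,name=None,crop=None,s=1):
    f=cams.grab_frame(c); im=f["img"]
    if crop: im=im[crop[1]:crop[3],crop[0]:crop[2]]
    if name: cv2.imwrite(f"pics/{name}.png",cv2.resize(im[:,:,::-1],None,fx=s,fy=s,interpolation=cv2.INTER_CUBIC))
    return f
def proj(f,X):
    r,_=cv2.Rodrigues(np.array(f["R"])); p,_=cv2.projectPoints(np.array(X,float).reshape(-1,3),r,np.array(f["t"],float),np.array(f["mtx"]),np.array(f["D"],float)); return p.reshape(-1,2)
def ray(f,uv):
    p=cv2.undistortPoints(np.array([[uv]],float),np.array(f["mtx"]),np.array(f["D"],float)).ravel()
    R=np.array(f["R"]);return -R.T@f["t"],R.T@np.array([p[0],p[1],1])
def atz(f,uv,z):
    o,d=ray(f,uv);return o+d*(z-o[2])/d[2]
E
python3 - <<'E'
from h import *
fs={}
a=grab("scene");b=grab("top")
cv2.imwrite("pics/a1.png",a["img"][:,:,::-1]);cv2.imwrite("pics/a2.png",b["img"][:,:,::-1])
for c,f in (("scene",a),("top",b)):
  for l in ["scoop","scoop_grip","scoop_lip","column_floor","funnel_mouth","valve_axis","lever_end","setpoint_end","wheel_rim","bottle","tub","tape"]:
    r=nets.pinpoint(c,l)
    print(c,l,[(np.round(x["centre"],3).tolist(),round(x["confidence"],2),proj(f,x["centre"])[0].astype(int).tolist()) for x in r[:3]])
print(get_state()["t"])
E
```

```text
pics
scene scoop [([0.32, 0.175, 0.001], 0.95, [301, 161]), ([0.578, -0.14, 0.002], 0.93, [216, 249]), ([0.798, 0.167, -0.004], 0.83, [368, 290])]
scene scoop_grip [([0.273, 0.2, 0.037], 0.91, [304, 141]), ([0.344, -0.218, 0.038], 0.85, [170, 185]), ([0.8, 0.12, 0.038], 0.8, [352, 286])]
scene scoop_lip [([0.395, 0.128, 0.024], 0.97, [294, 174]), ([0.821, -0.351, 0.02], 0.71, [137, 359]), ([0.643, -0.082, 0.022], 0.66, [245, 259])]
scene column_floor [([0.596, 0.132, 0.009], 0.81, [322, 227])]
scene funnel_mouth [([0.598, 0.124, 0.144], 0.96, [323, 189])]
scene valve_axis [([0.481, -0.337, 0.086], 0.8, [124, 217])]
scene lever_end [([0.399, -0.308, 0.09], 0.73, [134, 191])]
scene setpoint_end [([0.413, -0.389, 0.058], 0.52, [106, 211])]
scene wheel_rim [([0.473, 0.308, 0.049], 0.66, [364, 172]), ([0.578, -0.136, -0.001], 0.26, [218, 250])]
scene bottle [([0.423, 0.003, -0.001], 0.9, [255, 196])]
scene tub [([0.777, -0.039, 0.001], 0.76, [280, 306])]
scene tape [([0.694, 0.327, 0.008], 0.74, [407, 237])]
top scoop [([0.317, 0.171, -0.001], 0.95, [215, 307]), ([0.815, -0.27, -0.001], 0
[... 214 characters left out ...]
p [([0.821, -0.353, 0.025], 0.97, [422, 118]), ([0.643, -0.082, 0.024], 0.86, [316, 183]), ([0.248, -0.132, 0.026], 0.84, [333, 340])]
top column_floor [([0.595, 0.129, 0.01], 0.72, [234, 200])]
top funnel_mouth [([0.599, 0.127, 0.145], 0.94, [230, 193]), ([0.597, 0.128, 0.009], 0.2, [235, 200])]
top valve_axis [([0.484, -0.336, 0.091], 0.8, [423, 247])]
top lever_end [([0.398, -0.307, 0.087], 0.63, [410, 283])]
top setpoint_end [([0.412, -0.39, 0.054], 0.68, [440, 277])]
top wheel_rim [([0.47, 0.305, 0.053], 0.87, [161, 247])]
top bottle []
top tub [([0.773, -0.032, 0.003], 0.92, [297, 135]), ([0.646, -0.08, 0.025], 0.63, [316, 182])]
top tape [([0.692, 0.328, 0.004], 0.76, [160, 162])]
1.3
```

View pics/a1.png

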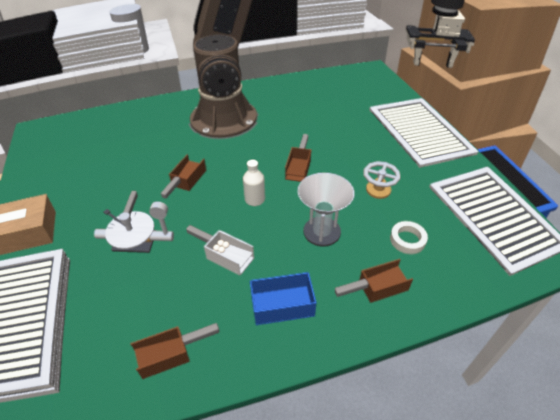

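View pics/a2.png

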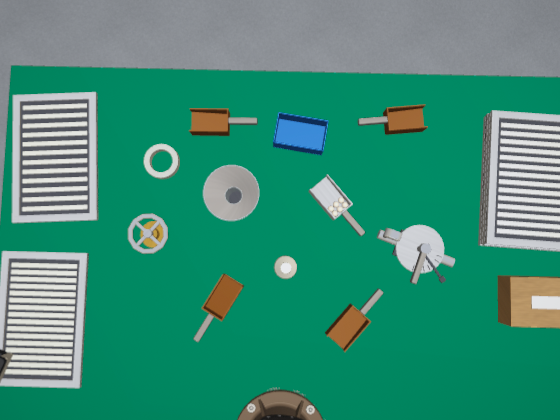

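The wanted scoop is the silver one with white beads, at scene (229,250) and top (332,200). The look-alikes are the brown ones at scene (187,172), (299,163), (385,282) and (160,352). The lever points at about 161° and the setpoint hand at about 217°, so the lever needs roughly +56°. The gauge is at top (390,236).

```bash
python3 - <<'E'
from h import *
s=get_state();print(s["t"],s["eef_pos"],s["ee_rot"],s["width"])
from scipy.spatial.transform import Rotation as R
print(R.from_euler('xyz',s["ee_rot"]).as_matrix().round(3))
grab("top","b1",(290,150,470,300),4)
for c in("scene","top"):
  for l in["scoop","scoop_grip","scoop_lip"]:
    for x in nets.pinpoint(c,l):
      p=np.array(x["centre"])
      if np.hypot(*(p[:2]-[.58,-.14]))<.12: print(c,l,p.round(4),x["confidence"])
E
python3 -m creep '{"translation":[[17,-46,5],[17,-46,5],[17,-46,5],[17,-46,5],[17,-46,5],[17,-46,5],[17,-46,5],[17,-46,5]],"spin":[0,0,0,0,0,0,0,0],"gripper":[1,1,1,1,1,1,1,1]}'
```

```text
1.3 [0.25025186 0.62688947 0.22657591] [-3.14157028e+00 -2.55642074e-06 -3.79756199e-01] 0.0881433168584364
[[ 0.929 -0.371  0.   ]
 [-0.371 -0.929  0.   ]
 [ 0.    -0.    -1.   ]]
scene scoop [ 0.5779 -0.1404  0.0024] 0.93
scene scoop [ 0.5807 -0.1382  0.0179] 0.64
scene scoop_grip [ 0.5475 -0.1701  0.0364] 0.71
scene scoop_lip [ 0.6428 -0.0815  0.0223] 0.66
scene scoop_lip [ 0.5771 -0.115   0.0159] 0.35
top scoop [ 0.5802 -0.1372 -0.0013] 0.9
top scoop_grip [ 0.5408 -0.1709  0.0326] 0.76
top scoop_lip [ 0.6441 -0.0784  0.0272] 0.76
t: 2.45
eef_pos: [0.3865, 0.257, 0.2672]
ee_rot: [-3.141, -0.0, -0.379]
force: [1.6, 0.9, 0.2]
width: 0.0878
gripper_force: 0.0
```

View pics/b1.png

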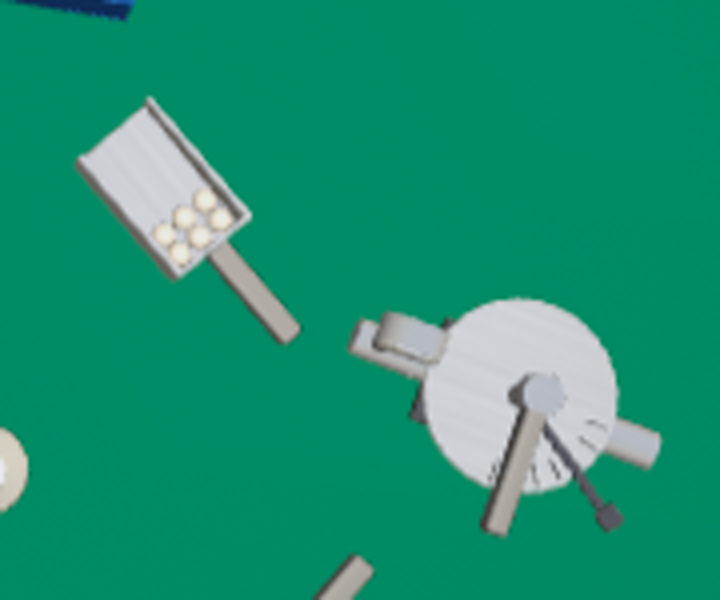

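The crop shows the silver scoop with six beads at its back (about 190,225) and its handle towards lower right, ending at (290,335). The choice is confirmed.

```bash
python3 -m creep '{"translation":[[18,-46,0],[18,-46,0],[18,-46,0],[18,-46,0],[18,-46,0],[18,-46,0],[18,-46,0],[18,-46,0]],"spin":[0.14,0.14,0.14,0.14,0.14,0.14,0.14,0.14],"gripper":[1,1,1,1,1,1,1,1]}'
python3 -m creep '{"translation":[[5,-30,0],[0,0,0]],"spin":[0,0],"gripper":[1,1]}'
python3 - <<'E'
from h import *
s=get_state();print(s["t"],s["eef_pos"],s["ee_rot"],np.round(s["q"],2))
f=grab("wrist","c1")
for l in["scoop","scoop_grip","scoop_lip","funnel_mouth","lever_end","setpoint_end","valve_axis"]:
    for x in nets.pinpoint("wrist",l)[:2]: print(l,np.round(x["centre"],4),x["confidence"],proj(f,x["centre"])[0].astype(int))
print((-np.array(f["R"]).T@f["t"]).round(3))
E
```

```text
t: 3.25
eef_pos: [0.5163, -0.0682, 0.2671]
ee_rot: [3.141, -0.001, 0.619]
force: [1.5, 0.6, -0.4]
width: 0.0874
gripper_force: 0.0
t: 3.45
eef_pos: [0.5211, -0.0994, 0.2662]
ee_rot: [3.142, 0.001, 0.61]
force: [0.1, 0.6, 0.2]
width: 0.0876
gripper_force: 0.0
3.45 [ 0.52111584 -0.09942108  0.26623372] [3.14159118e+00 1.09033859e-03 6.10028228e-01] [ 0.18  0.1  -0.24  0.   -1.23  2.  ]
scoop [ 8.176e-01 -2.697e-01  6.000e-04] 0.95 [519  68]
scoop [ 0.5793 -0.1403  0.0009] 0.74 [329 160]
scoop_grip [ 0.3447 -0.2169  0.0346] 0.9 [278 324]
scoop_grip [ 0.5473 -0.1677  0.0341] 0.87 [335 195]
scoop_lip [ 0.6437 -0.0837  0.0211] 0.94 [327  93]
scoop_lip [ 0.2471 -0.1341  0.0232] 0.8 [198 337]
funnel_mouth [0.5992 0.1297 0.0142] 0.61 [162  19]
setpoint_end [ 0.5803 -0.1411 -0.0019] 0.43 [330 160]
[ 0.58  -0.057  0.425]
```

View pics/c1.png

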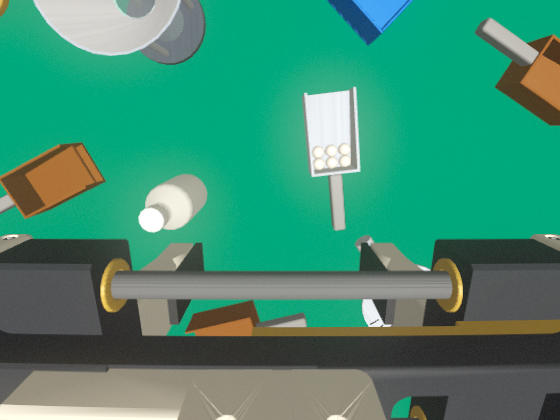

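The wrist view shows the scoop straight ahead (330,135), with its handle running from (336,178) to (339,228). I'll align and descend.

```bash
python3 -m creep '{"translation":[[12,-35,0],[12,-35,0],[0,0,-45],[0,0,-45],[0,0,-40],[0,0,0]],"spin":[0.06,0.06,0,0,0,0],"gripper":[1,1,1,1,1,1]}'
python3 - <<'E'
from h import *
s=get_state();print(s["t"],s["eef_pos"],s["ee_rot"])
f=grab("wrist","c2")
P=[]
for l in["scoop","scoop_grip","scoop_lip"]:
    for x in nets.pinpoint("wrist",l)[:2]: print(l,np.round(x["centre"],4),x["confidence"],proj(f,x["centre"])[0].astype(int))
E
```

```text
t: 4.45
eef_pos: [0.5411, -0.1656, 0.1316]
ee_rot: [-3.135, 0.006, 0.733]
force: [0.5, 0.4, 0.4]
width: 0.0877
gripper_force: 0.0
4.45 [ 0.54111713 -0.16556514  0.13163214] [-3.13453918  0.0064871   0.73337313]
scoop [ 0.5768 -0.1404  0.0013] 0.78 [288 156]
scoop [ 0.6427 -0.0815  0.0202] 0.31 [289  47]
scoop_grip [ 0.5468 -0.1662  0.035 ] 0.9 [287 206]
scoop_lip [ 0.6423 -0.0802  0.0209] 0.74 [288  46]
```

View pics/c2.png

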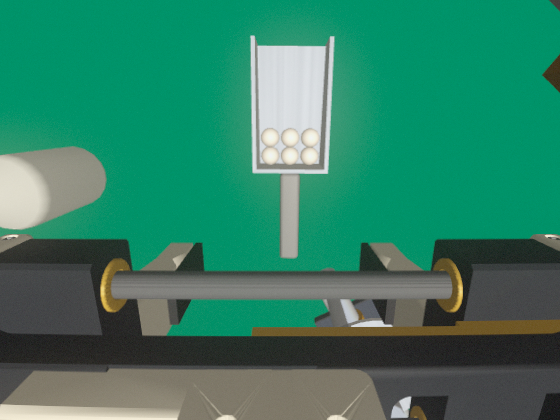

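The handle is vertical in the picture at column 290, about 9 px (5 mm) right of the finger centre. I'll shift, descend and grip.

```bash
python3 -m creep '{"translation":[[7,-2,-25],[0,0,-45],[0,0,-43],[0,0,0],[0,0,0],[0,0,0],[0,0,0],[0,0,0]],"spin":[0,0,0,0,0,0,0,0],"gripper":[1,1,1,1,0,0,0,0]}' 50
python3 -m creep '{"translation":[[0,0,0],[0,0,0],[0,0,0],[0,0,20],[0,0,20],[0,0,0]],"spin":[0,0,0,0,0,0],"gripper":[0,0,0,0,0,0]}'
```

```text
t: 5.45
eef_pos: [0.553, -0.1684, 0.0257]
ee_rot: [3.139, -0.002, 0.734]
force: [-0.1, -0.6, 0.1]
width: 0.061
gripper_force: 0.0
t: 6.05
eef_pos: [0.5536, -0.1685, 0.0662]
ee_rot: [3.139, -0.003, 0.734]
force: [0.6, 0.3, -0.1]
width: 0.0136
gripper_force: 0.0
```

The fingers were still closing when I lifted, so the grasp missed. I'll open, re-measure and retry.

```bash
python3 -m creep '{"translation":[[0,0,25],[0,0,0],[0,0,0],[0,0,0],[0,0,0],[0,0,0]],"spin":[0,0,0,0,0,0],"gripper":[1,1,1,1,1,1]}'
python3 - <<'E'
from h import *
s=get_state();print(s["t"],s["eef_pos"],s["ee_rot"],s["width"])
f=grab("wrist","c3")
for c in("wrist","top","scene"):
 for l in["scoop","scoop_grip","scoop_lip"]:
    for x in nets.pinpoint(c,l):
      p=np.array(x["centre"])
      if np.hypot(*(p[:2]-[.58,-.14]))<.12 and x["confidence"]>.5: print(c,l,p.round(4),x["confidence"])
E
```

```text
t: 6.65
eef_pos: [0.5514, -0.1684, 0.088]
ee_rot: [-3.141, 0.001, 0.733]
force: [-0.4, 0.4, 0.0]
width: 0.0559
gripper_force: 0.0
6.65 [ 0.55144116 -0.16836865  0.0879702 ] [-3.14074079e+00  8.92016083e-04  7.33454807e-01] 0.05590123664580776
wrist scoop [ 0.5776 -0.1404 -0.0018] 0.77
wrist scoop_grip [ 0.5469 -0.1679  0.0369] 0.74
wrist scoop_lip [ 0.6415 -0.0815  0.0223] 0.63
top scoop [ 0.5802 -0.1372 -0.0013] 0.9
top scoop_grip [ 0.5408 -0.1709  0.0326] 0.76
top scoop_lip [ 0.6441 -0.0784  0.0272] 0.76
scene scoop [ 0.5779 -0.1404  0.0024] 0.93
scene scoop [ 0.5807 -0.1382  0.0179] 0.64
scene scoop_grip [ 0.5475 -0.1701  0.0364] 0.71
scene scoop_lip [ 0.6428 -0.0815  0.0223] 0.66
```

View pics/c3.png

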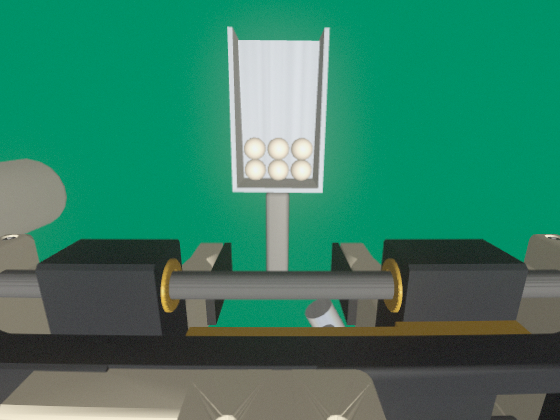

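The scoop is undisturbed: the handle is at column 278, centred between the fingers, and all six beads are at (278,158). Descend and close with a longer wait.

```bash
python3 -m creep '{"translation":[[-2,2,-35],[0,0,-36],[0,0,0],[0,0,0],[0,0,0],[0,0,0],[0,0,0],[0,0,0]],"spin":[0,0,0,0,0,0,0,0],"gripper":[1,1,1,0,0,0,0,0]}' 50
python3 -m creep '{"translation":[[0,0,0],[0,0,0],[0,0,0],[0,0,0]],"spin":[0,0,0,0],"gripper":[0,0,0,0]}' 50
```

```text
t: 7.95
eef_pos: [0.5503, -0.1664, 0.0186]
ee_rot: [3.141, -0.001, 0.734]
force: [0.1, -0.3, 0.1]
width: 0.053
gripper_force: 0.0
t: 8.35
eef_pos: [0.5498, -0.1664, 0.0176]
ee_rot: [-3.142, 0.0, 0.734]
force: [-0.1, -0.8, -0.1]
width: 0.0215
gripper_force: 0.0
```

```bash
python3 -m creep '{"translation":[[0,0,0],[0,0,0],[0,0,0]],"spin":[0,0,0],"gripper":[0,0,0]}' 50
python3 -m creep '{"translation":[[0,0,15],[0,0,15],[0,0,0],[0,0,0]],"spin":[0,0,0,0],"gripper":[0,0,0,0]}' 50
python3 - <<'E'
from h import *
for c in("scene","top"):
  f=grab(c)
  for l in["funnel_mouth","column_floor","scoop_lip","scoop_grip"]:
    for x in nets.pinpoint(c,l):
      p=np.array(x["centre"])
      if x["confidence"]>.4 and (l[0] in"fc" or np.hypot(*(p[:2]-[.58,-.14]))<.13): print(c,l,p.round(4),x["confidence"])
E
```

```text
t: 8.65
eef_pos: [0.5498, -0.1664, 0.0176]
ee_rot: [-3.142, 0.0, 0.734]
force: [0.6, -0.0, 0.7]
width: 0.0158
gripper_force: 50.0
t: 9.05
eef_pos: [0.5496, -0.1663, 0.0474]
ee_rot: [-3.141, -0.0, 0.733]
force: [-0.3, -1.6, -1.7]
width: 0.0161
gripper_force: 50.0
scene funnel_mouth [0.6004 0.1242 0.1468] 0.77
scene column_floor [0.5976 0.131  0.0072] 0.74
scene column_floor [ 0.4254  0.003  -0.0015] 0.72
scene column_floor [ 0.4114 -0.3854  0.0599] 0.64
scene scoop_lip [ 0.6423 -0.0812  0.0521] 0.72
scene scoop_grip [ 0.5482 -0.1707  0.0714] 0.79
top funnel_mouth [0.6004 0.1304 0.1429] 0.9
top column_floor [0.5974 0.1294 0.0089] 0.9
```

The scoop is held at 50 N and stays level. I'll lift and carry it to the funnel.

```bash
python3 -m creep '{"translation":[[0,0,15],[0,0,25],[0,0,35],[0,5,35],[-2,10,30],[-3,15,25],[-4,20,20],[-5,25,9]],"spin":[0,0,0,0,0,0,0,0],"gripper":[0,0,0,0,0,0,0,0]}' 50
python3 -m creep '{"translation":[[-5,30,0],[-5,30,0],[-5,30,0],[-4,25,0],[-3,17,0],[-1,8,0],[0,3,0],[0,0,0]],"spin":[0,0,0,0,0,0,0,0],"gripper":[0,0,0,0,0,0,0,0]}' 50
python3 - <<'E'
from h import *
s=get_state();print(s["t"],s["eef_pos"],s["ee_rot"],s["width"])
a=grab("scene");b=grab("top")
im=np.hstack([cv2.resize(x[:,:,::-1],(400,400)) for x in (a["img"][90:250,220:380],b["img"][130:270,170:310])])
cv2.imwrite("pics/d1.png",im)
for c in("scene","top"):
  for l in["funnel_mouth","scoop_lip","scoop_grip","bead0_center"]:
    for x in nets.pinpoint(c,l):
      p=np.array(x["centre"])
      if x["confidence"]>.4 and p[2]>.1: print(c,l,p.round(4),x["confidence"])
E
```

```text
t: 10.35
eef_pos: [0.5364, -0.0911, 0.2439]
ee_rot: [3.14, -0.002, 0.733]
force: [0.4, -0.1, -2.5]
width: 0.0156
gripper_force: 50.0
t: 11.15
eef_pos: [0.5129, 0.0515, 0.2416]
ee_rot: [3.142, 0.0, 0.734]
force: [-1.1, -0.0, -1.9]
width: 0.0151
gripper_force: 50.0
11.15 [0.51286376 0.05151697 0.24164128] [3.14158797e+00 1.41450850e-04 7.33845338e-01] 0.015091806902901765
scene scoop_lip [0.6039 0.139  0.2437] 0.55
scene scoop_grip [0.5118 0.0488 0.2616] 0.69
top funnel_mouth [0.596  0.1318 0.1447] 0.93
```

View pics/d1.png

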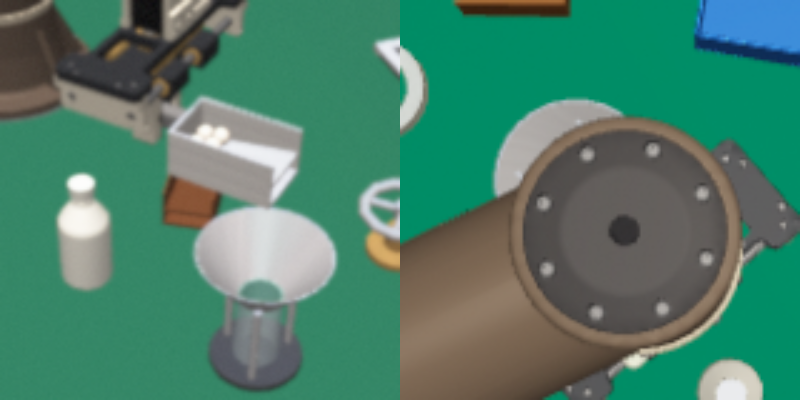

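The scoop is level over the funnel with the beads still at its back. I'll shift back slightly and loosen the grip in steps so it swings nose-down about the pads.

```bash
cat > w.py <<'E'
from h import *
s=get_state();print(s["t"],np.round(s["eef_pos"],4),s["force"].round(1) if hasattr(s["force"],"round") else s["force"],s["moment"],s["gripper_force"])
f=grab("scene")
for l in["scoop_lip","scoop_grip"]:
    for x in nets.pinpoint("scene",l):
      p=np.array(x["centre"])
      if x["confidence"]>.2 and p[2]>.06: print(l,p.round(4),x["confidence"])
E
python3 -m creep '{"translation":[[-6,-5,0],[0,0,0],[0,0,0]],"spin":[0,0,0],"gripper":[0,0,0]}' 25
python3 w.py
python3 -m creep '{"translation":[[0,0,0],[0,0,0]],"spin":[0,0],"gripper":[0,0]}' 15
python3 w.py
```

```text
t: 11.95
eef_pos: [0.5066, 0.0464, 0.2418]
ee_rot: [3.142, -0.0, 0.733]
force: [0.6, -0.8, -1.6]
width: 0.0157
gripper_force: 25.0
11.95 [0.5066 0.0464 0.2418] [ 0.6 -0.8 -1.6] [-0.19945389  0.01272313 -0.05266806] 24.991224110126495
scoop_lip [0.5983 0.1339 0.246 ] 0.75
scoop_grip [0.5062 0.0439 0.2634] 0.81
t: 12.3
eef_pos: [0.5069, 0.0467, 0.2417]
ee_rot: [3.142, 0.0, 0.734]
force: [-0.9, 0.0, -2.0]
width: 0.016
gripper_force: 15.0
12.3 [0.5069 0.0467 0.2417] [-0.9  0.  -2. ] [-0.18156316  0.01762809 -0.00614813] 14.99133825302124
scoop_lip [0.5999 0.1329 0.2433] 0.65
scoop_grip [0.5085 0.0408 0.2617] 0.76
```

```bash
python3 -m creep '{"translation":[[0,0,0],[0,0,0]],"spin":[0,0],"gripper":[0,0]}' 10
python3 w.py
python3 -m creep '{"translation":[[0,0,0]],"spin":[0],"gripper":[0]}' 8
python3 w.py
```

```text
t: 12.65
eef_pos: [0.5069, 0.0467, 0.2417]
ee_rot: [3.142, -0.0, 0.734]
force: [-0.0, -0.2, -2.8]
width: 0.0156
gripper_force: 10.0
12.65 [0.5069 0.0467 0.2417] [-0.  -0.2 -2.8] [-0.16907488  0.03204328  0.04294516] 9.999892115592957
scoop_lip [0.5902 0.125  0.2041] 0.79
scoop_grip [0.5051 0.0418 0.2655] 0.66
t: 12.9
eef_pos: [0.5068, 0.0466, 0.2417]
ee_rot: [3.142, 0.0, 0.734]
force: [-0.9, -0.1, -2.3]
width: 0.0159
gripper_force: 8.0
12.9 [0.5068 0.0466 0.2417] [-0.9 -0.1 -2.3] [-0.12406482 -0.00629424  0.02888678] 7.999903857707977
scoop_lip [0.5744 0.1114 0.1732] 0.63
scoop_grip [0.5038 0.0417 0.2639] 0.76
```

It is creeping nose-down, now about 37°. I'll let it go on and then look.

```bash
python3 -m creep '{"translation":[[0,0,0],[0,0,0]],"spin":[0,0],"gripper":[0,0]}' 8
python3 w.py
python3 -m creep '{"translation":[[0,0,0],[0,0,0]],"spin":[0,0],"gripper":[0,0]}' 15
python3 - <<'E'
from h import *
grab("scene","e1",(240,100,380,250),4)
for x in nets.pinpoint("scene","bead0_center"): print(np.round(x["centre"],3),x["confidence"])
E
python3 w.py
```

```text
t: 13.25
eef_pos: [0.5069, 0.0466, 0.2418]
ee_rot: [3.141, -0.0, 0.734]
force: [0.7, 0.7, -0.5]
width: 0.0159
gripper_force: 8.0
13.25 [0.5069 0.0466 0.2418] [ 0.7  0.7 -0.5] [-0.12605638  0.06440306  0.00473207] 7.999942749738693
scoop_lip [0.5715 0.1067 0.1673] 0.83
scoop_grip [0.506  0.0433 0.2633] 0.78
t: 13.6
eef_pos: [0.5068, 0.0466, 0.2417]
ee_rot: [3.142, -0.0, 0.734]
force: [0.4, 0.6, -2.5]
width: 0.0159
gripper_force: 15.0
13.7 [0.5068 0.0466 0.2417] [ 0.7 -0.1 -1.6] [-0.12183163 -0.03450379  0.04205417] 14.999892711639404
scoop_lip [0.5713 0.109  0.1683] 0.55
scoop_grip [0.5036 0.0419 0.2619] 0.67
```

View pics/e1.png

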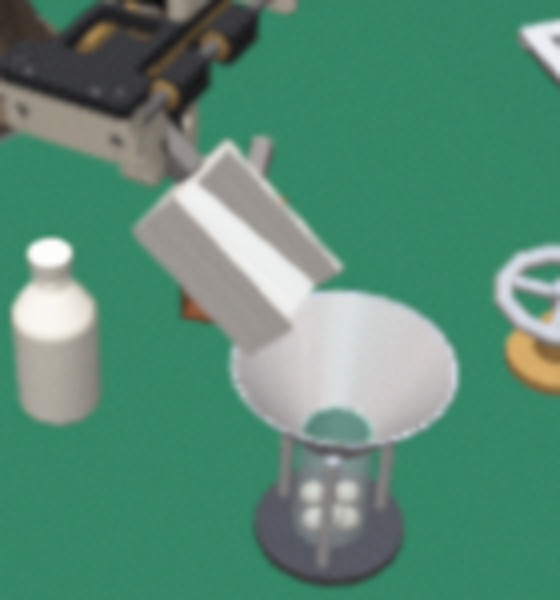

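The column holds beads (four visible around (330,503)), and the scoop's floor looks bare. I'll check inside it with the wrist camera.

Run:
```python
from h import *
f=grab("wrist","e2")
for i in range(1): print([(np.round(x["centre"],3),x["confidence"],proj(f,x["centre"])[0].astype(int)) for x in nets.pinpoint("wrist","bead0_center")])
```

```text
[]
```

View pics/e2.png

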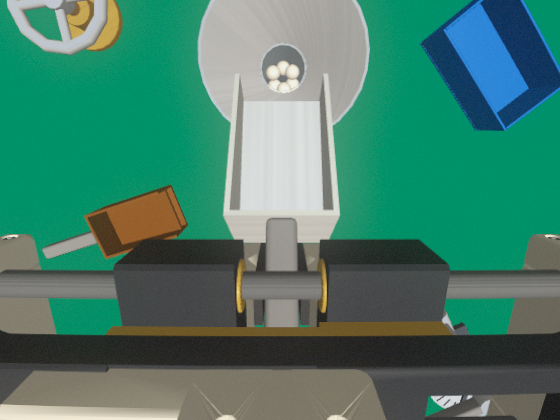

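The scoop is empty and the beads are in the tube at (283,76). Now I'll carry it to the free bench area and flatten it by pressing its nose on the bench.

```bash
python3 -m creep '{"translation":[[0,0,12],[0,0,15],[10,-18,0],[20,-34,0],[20,-34,0],[20,-34,0],[15,-24,0],[5,-10,-10]],"spin":[0,0,0,0,0,0,0,0],"gripper":[0,0,0,0,0,0,0,0]}' 40
python3 -m creep '{"translation":[[0,0,-35],[0,0,-40],[0,0,-40],[0,0,-30],[0,0,-8],[0,0,0],[0,0,0]],"spin":[0,0,0,0,0,0,0],"gripper":[0,0,0,0,0,0,0]}' 40
python3 - <<'E'
from h import *
s=get_state();print(s["t"],np.round(s["eef_pos"],4),np.round(s["force"],1))
for c in("scene","top"):
 f=grab(c)
 for l in["scoop_lip","scoop_grip","scoop"]:
    for x in nets.pinpoint(c,l):
      p=np.array(x["centre"])
      if x["confidence"]>.2 and np.hypot(*(p[:2]-s["eef_pos"][:2]))<.13: print(c,l,p.round(4),x["confidence"])
E
```

```text
t: 14.75
eef_pos: [0.5988, -0.1097, 0.2601]
ee_rot: [3.139, -0.001, 0.732]
force: [-1.0, -0.0, -2.1]
width: 0.0158
gripper_force: 40.0
t: 15.45
eef_pos: [0.5981, -0.1072, 0.1075]
ee_rot: [3.14, -0.002, 0.734]
force: [-0.4, 0.0, -0.4]
width: 0.0157
gripper_force: 40.0
15.45 [ 0.5981 -0.1072  0.1075] [-0.4  0.  -0.4]
scene scoop_lip [ 0.6631 -0.045   0.0356] 0.84
scene scoop_grip [ 0.5957 -0.1105  0.1307] 0.6
scene scoop [ 0.6046 -0.1003  0.0741] 0.65
```

```bash
python3 -m creep '{"translation":[[0,0,-14],[-2,-2,-10],[-5,-5,-10],[-5,-5,-10],[-5,-4,-10],[0,0,0]],"spin":[0,0,0,0,0,0],"gripper":[0,0,0,0,0,0]}' 10
python3 - <<'E'
from h import *
s=get_state();print(s["t"],np.round(s["eef_pos"],4),np.round(s["force"],1))
for c in("scene","wrist"):
 f=grab(c)
 for l in["scoop_lip","scoop_grip","scoop"]:
    for x in nets.pinpoint(c,l):
      p=np.array(x["centre"])
      if x["confidence"]>.2 and np.hypot(*(p[:2]-s["eef_pos"][:2]))<.15: print(c,l,p.round(4),x["confidence"])
E
```

```text
t: 16.45
eef_pos: [0.578, -0.124, 0.0497]
ee_rot: [-3.14, 0.002, 0.732]
force: [-0.2, -0.5, -2.3]
width: 0.016
gripper_force: 10.0
16.45 [ 0.578  -0.124   0.0497] [-0.2 -0.5 -2.3]
scene scoop_lip [ 0.6626 -0.0432  0.0226] 0.84
scene scoop_grip [ 0.5738 -0.1312  0.0715] 0.91
scene scoop [ 0.5989 -0.1051  0.0219] 0.63
wrist scoop_lip [ 0.6658 -0.0466  0.025 ] 0.67
wrist scoop_grip [ 0.5796 -0.128   0.0701] 0.57
wrist scoop [ 0.5985 -0.1049  0.0248] 0.59
```

It is flattening as planned, at about 14° now. I'll continue down.

```bash
python3 -m creep '{"translation":[[-2,-2,-10],[-2,-2,-10],[-1,-1,-7],[0,0,-3],[0,0,0],[0,0,0]],"spin":[0,0,0,0,0,0],"gripper":[0,0,0,0,0,0]}' 8
python3 - <<'E'
from h import *
s=get_state();print(s["t"],np.round(s["eef_pos"],4),np.round(s["force"],1))
for c in("scene","wrist"):
 f=grab(c)
 for l in["scoop_lip","scoop_grip","scoop"]:
    for x in nets.pinpoint(c,l):
      p=np.array(x["centre"])
      if x["confidence"]>.2 and np.hypot(*(p[:2]-s["eef_pos"][:2]))<.15: print(c,l,p.round(4),x["confidence"])
E
```

```text
t: 17.45
eef_pos: [0.5749, -0.1283, 0.0215]
ee_rot: [-3.141, 0.0, 0.734]
force: [0.6, -0.1, -1.8]
width: 0.016
gripper_force: 8.0
17.45 [ 0.5749 -0.1283  0.0215] [ 0.6 -0.1 -1.8]
scene scoop_lip [ 0.6691 -0.0456  0.0208] 0.78
scene scoop_grip [ 0.5675 -0.134   0.0394] 0.8
scene scoop [ 0.6025 -0.1037  0.0041] 0.73
wrist scoop_lip [ 0.6636 -0.0437  0.0209] 0.55
wrist scoop_grip [ 0.5699 -0.1301  0.0371] 0.76
wrist scoop [ 0.6041 -0.1043  0.0018] 0.56
```

```bash
python3 -m creep '{"translation":[[0,0,-3],[0,0,-1],[0,0,0],[0,0,0]],"spin":[0,0,0,0],"gripper":[0,0,0,0]}' 5
python3 -m creep '{"translation":[[0,0,0],[0,0,0],[0,0,0],[0,0,0],[0,0,0],[0,0,0],[0,0,0]],"spin":[0,0,0,0,0,0,0],"gripper":[0.45,0.45,0.45,0.45,0.45,0.45,0.45]}' 5
python3 -m creep '{"translation":[[0,0,30],[0,0,45],[0,0,45],[0,0,40],[0,0,0]],"spin":[0,0,0,0,0],"gripper":[0.45,0.45,0.45,0.45,0.45]}'
python3 - <<'E'
from h import *
for c in("scene","wrist","top"):
 f=grab(c)
 for l in["scoop_lip","scoop_grip","scoop","lever_end","setpoint_end","valve_axis"]:
    for x in nets.pinpoint(c,l):
      p=np.array(x["centre"])
      if x["confidence"]>.3 and (l[0] in"lv" or l[1]=="e" or np.hypot(*(p[:2]-[.6,-.1]))<.12): print(c,l,p.round(4),x["confidence"],proj(f,p)[0].round(0))
E
```

```text
t: 18.25
eef_pos: [0.5749, -0.1286, 0.0179]
ee_rot: [3.141, 0.0, 0.734]
force: [-2.0, -2.6, 3.1]
width: 0.0158
gripper_force: 5.0
t: 18.95
eef_pos: [0.5749, -0.1283, 0.0177]
ee_rot: [3.142, -0.0, 0.734]
force: [0.5, -0.4, 0.8]
width: 0.0393
gripper_force: 0.0
t: 19.45
eef_pos: [0.5782, -0.1287, 0.1843]
ee_rot: [3.134, -0.008, 0.734]
force: [0.2, 0.3, -0.9]
width: 0.0392
gripper_force: 0.0
scene scoop_lip [ 0.6686 -0.0437  0.0218] 0.86 [264. 264.]
scene scoop_grip [ 0.5735 -0.1353  0.038 ] 0.62 [216. 239.]
scene scoop [ 0.6042 -0.1015 -0.0016] 0.81 [234. 255.]
scene lever_end [ 0.3984 -0.3075  0.0895] 0.73 [134. 191.]
scene lever_end [0.5976 0.131  0.0069] 0.67 [322. 229.]
scene lever_end [0.4718 0.3065 0.0493] 0.31 [364. 172.]
scene valve_axis [ 0.4803 -0.3358  0.0893] 0.72 [125. 216.]
wrist scoop_lip [ 0.6642 -0.0433  0.0217] 0.67 [279.  68.]
wrist scoop_grip [ 0.5713 -0.1316  0.0352] 0.79 [282. 203.]
wrist scoop [ 6.040e-01 -1.021e-01  4.000e-04] 0.66 [282. 156.]
top lever_end [ 0.3987 -0.3094  0.087 ] 0.73 [412. 283.]
top setpoint_end [ 0.4141 -0.3865  0.0541] 0.44 [439. 277.]
top valve_axis [ 0.4838 -0.3367  0.088 ] 0.84 [423. 248.]
```

The scoop is flat (lip at z 0.022, origin at 0). I'll move over the valve and measure the lever and hand directions from pixels.

```bash
python3 -m creep '{"translation":[[-20,-20,20],[-24,-22,12],[-24,-22,10],[-24,-22,8],[-24,-22,5],[-24,-22,5],[-24,-22,5],[-20,-22,0]],"spin":[-0.13,-0.133,-0.133,-0.133,-0.133,-0.133,-0.133,-0.133],"gripper":[0.45,0.45,0.45,0.45,0.45,0.45,0.45,0.45]}'
python3 -m creep '{"translation":[[0,0,0],[0,0,0]],"spin":[0,0],"gripper":[0.45,0.45]}'
cat > m.py <<'E'
from h import *
import sys
A=np.array([.4825,-.3365])
def hand(c):
    f=grab(c);g=cv2.cvtColor(f["img"],cv2.COLOR_RGB2HSV)
    im=f["img"].astype(int)
    v,u=np.mgrid[0:420,0:560]
    pts=np.stack([u.ravel(),v.ravel()],1).astype(np.float32)
    un=cv2.undistortPoints(pts[:,None],np.array(f["mtx"]),np.array(f["D"],float))[:,0]
    R=np.array(f["R"]);o=-R.T@f["t"];d=np.c_[un,np.ones(len(un))]@R
    P=o+d*((.057-o[2])/d[:,2])[:,None]
    rel=P[:,:2]-A;r=np.hypot(*rel.T);a=np.degrees(np.arctan2(rel[:,1],rel[:,0]))%360
    px=im.reshape(-1,3)
    m=(px.max(1)<110)&(np.ptp(px,axis=1)<30)&(r>.03)&(r<.092)&(a>195)&(a<240)&(d[:,2]<0)
    q=P[m,:2].astype(np.float32)
    if len(q)<6: print(c,"few",len(q));return
    l=cv2.fitLine(q,cv2.DIST_HUBER,0,.001,.001).ravel()
    dr=l[:2]*np.sign((l[:2]*(q.mean(0)-A)).sum())
    far=q[np.hypot(*(q-A).T)>.076]
    ang=lambda w:np.degrees(np.arctan2(w[1],w[0]))%360
    off=np.cross(np.r_[dr,0],np.r_[A-l[2:],0])[2]
    print(c,len(q),"line",ang(dr).round(1),"tip",ang(far.mean(0)-A).round(1) if len(far) else None,"axis off mm",(off*1e3).round(1))
if __name__=="__main__":
    s=get_state();print(s["t"],np.round(s["eef_pos"],4),np.round(s["ee_rot"],3),np.round(s["q"],2))
    for c in("top","scene","wrist"):
        hand(c)
        for l in["lever_end","setpoint_end","valve_axis"]:
            for x in nets.pinpoint(c,l):
                p=np.array(x["centre"])
                if np.hypot(*(p[:2]-A))<.12:print(c,l,p.round(4),round(x["confidence"],2),(np.degrees(np.arctan2(*(p[:2]-A)[::-1]))%360).round(1))
E
python3 m.py
python3 -c "
from h import *
grab('wrist','g1')"
```

```text
t: 21.3
eef_pos: [0.3899, -0.3032, 0.2437]
ee_rot: [3.142, -0.002, -0.333]
force: [0.7, 0.4, -0.2]
width: 0.0392
gripper_force: 0.0
t: 21.5
eef_pos: [0.3905, -0.3028, 0.2429]
ee_rot: [-3.142, -0.001, -0.328]
force: [0.7, -0.5, -0.4]
width: 0.0392
gripper_force: 0.0
21.5 [ 0.3905 -0.3028  0.2429] [-3.142e+00 -1.000e-03 -3.280e-01] [-0.26  0.05 -0.35 -0.   -1.17  1.5 ]
top 26 line 181.7 tip 227.0 axis off mm -60.7
top valve_axis [ 0.4814 -0.3368  0.0894] 0.67 195.3
scene 38 line 213.9 tip 217.3 axis off mm -5.1
scene lever_end [ 0.3999 -0.3111  0.0883] 0.74 162.9
scene setpoint_end [ 0.414  -0.3892  0.061 ] 0.42 217.6
scene valve_axis [ 0.4801 -0.334   0.0888] 0.63 133.8
wrist 107 line 211.5 tip 215.5 axis off mm -6.0
wrist valve_axis [ 0.4833 -0.3352  0.0891] 0.82 58.4
```

View pics/g1.png

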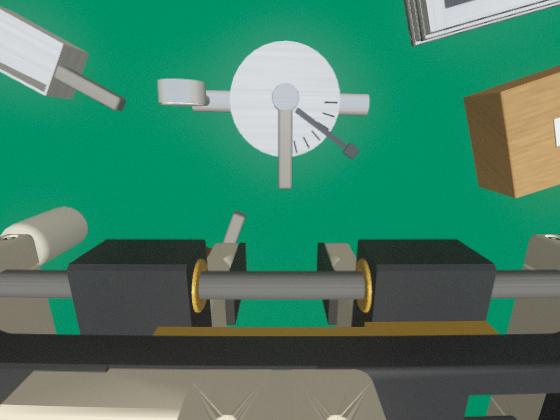

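The wrist view shows the dial centred at (285,99), the lever pointing down to (285,188), the hand tip at (351,151) and the hand root near (299,111). I'll compute angles from these.

Run:
```python
from h import *
f=grab("wrist")
im=f["img"].astype(int)
# dial: bright grey pixels blob
m=((np.ptp(im,axis=2)<25)&(im.min(2)>150)).astype(np.uint8); m[:,:225]=0;m[:,346:]=0;m[165:]=0;m[:35]=0
c=max(cv2.findContours(m,0,1)[0],key=cv2.contourArea);(e,ax,an)=cv2.fitEllipse(cv2.convexHull(c));print("dial",e,ax)
C=atz(f,e,.05);print("axis",C.round(4))
d=((np.ptp(im,axis=2)<30)&(im.max(2)<115)).astype(np.uint8);d[:100]=0;d[175:]=0;d[:,:335]=0;d[:,375:]=0
v,u=np.nonzero(d);print("tip px",u.min(),u.max(),v.min(),v.max(),len(u))
ang=lambda p,q:np.degrees(np.arctan2(q[1]-p[1],q[0]-p[0]))%360
t=(351,151)
n,l,st,ce=cv2.connectedComponentsWithStats(d);k=1+np.argmax(st[1:,4]);print("tip c",ce[k],st[k])
for tp in(t,ce[k]):
  T=atz(f,tp,.058);print(T.round(4),np.hypot(*(T-C)[:2]).round(4),"hand from dial",ang(C,T).round(2))
H=atz(f,(299,111),.057);print("hand line",ang(H,atz(f,t,.058)).round(2))
L=atz(f,(285,188),.097);print("lever end",L.round(4),ang(C,L).round(2))
print("hand via dial proj of angle", [ (g,proj(f,[C[0]+.083*np.cos(np.radians(g)),C[1]+.083*np.sin(np.radians(g)),.058])[0].round(1)) for g in(214,216,218)])
```

```text
dial (285.12164306640625, 100.12377166748047) (115.63988494873047, 118.31861114501953)
axis [ 0.4823 -0.3377  0.05  ]
tip px 335 358 102 158 210
tip c [347.38461538 148.21153846] [335 137  24  22 208]
[ 0.4079 -0.3894  0.058 ] 0.0906 hand from dial 214.83
[ 0.4121 -0.3864  0.058 ] 0.0855 hand from dial 214.8
hand line 215.25
lever end [ 0.3994 -0.309   0.097 ] 160.95
hand via dial proj of angle [(214, array([345. , 147.7])), (216, array([346.6, 145.5])), (218, array([348.2, 143.3]))]
```

```bash
python3 -m creep '{"translation":[[16,-7,-20],[17,-8,-40],[0,0,-45],[0,0,-40],[0,0,-18],[0,0,0],[0,0,0]],"spin":[0,0,0,0,0,0,0],"gripper":[0.45,0.45,0.45,0.45,0.45,0.45,0.45]}'
python3 -m creep '{"translation":[[0,0,0],[0,0,0],[0,0,0],[0,0,0],[0,0,0],[0,0,0],[0,0,0],[0,0,0]],"spin":[0,0,0,0,0,0,0,0],"gripper":[0.1,0.1,0.1,0.1,0.1,0.1,0.1,0.1]}' 15
```

```text
t: 22.9
eef_pos: [0.4243, -0.3177, 0.0802]
ee_rot: [3.141, 0.0, -0.327]
force: [0.4, -0.4, -0.3]
width: 0.0393
gripper_force: 0.0
t: 23.7
eef_pos: [0.4242, -0.3175, 0.0804]
ee_rot: [3.141, -0.001, -0.327]
force: [-0.5, 1.7, 7.2]
width: 0.0139
gripper_force: 15.0
```

```bash
python3 -m creep '{"translation":[[-1.8,-6.2,0],[-1.1,-6.3,0],[-0.5,-6.4,0],[0.2,-6.5,0],[0.9,-6.3,0],[1.6,-6.3,0],[2.1,-6,0],[0,0,0]],"spin":[0.105,0.105,0.105,0.105,0.105,0.105,0.105,0],"gripper":[0.1,0.1,0.1,0.1,0.1,0.1,0.1,0.1]}' 15
python3 -m creep '{"translation":[[2.9,-5.8,0],[3.4,-5.5,0],[0,0,0],[0,0,0],[0,0,0]],"spin":[0.105,0.105,0,0,0],"gripper":[0.1,0.1,0.1,0.1,0.1]}' 15
python3 - <<'E'
from h import *
s=get_state();print(s["eef_pos"],s["ee_rot"],s["q"].round(2) if hasattr(s["q"],"round") else s["q"])
p=np.array(s["eef_pos"])[:2]-[.4823,-.3376];print(np.hypot(*p),np.degrees(np.arctan2(p[1],p[0]))%360,np.degrees(s["ee_rot"][2])+180)
E
```

```text
t: 24.5
eef_pos: [0.4263, -0.3622, 0.0804]
ee_rot: [3.14, -0.001, 0.412]
force: [0.7, 2.3, 4.2]
width: 0.014
gripper_force: 15.1
t: 25.0
eef_pos: [0.4325, -0.373, 0.0804]
ee_rot: [3.14, -0.001, 0.618]
force: [2.8, 2.0, 5.1]
width: 0.0138
gripper_force: 15.0
[ 0.43250855 -0.37300356  0.08041322] [ 3.13979760e+00 -8.98048898e-04  6.18073117e-01] [-0.37  0.33 -0.41  0.   -0.84  2.56]
0.06109501500610737 215.41423578360136 215.41298104157477
```

```bash
python3 -m creep '{"translation":[[0,0,0],[0,0,0],[0,0,0],[0,0,0],[0,0,0],[0,0,0],[0,0,0]],"spin":[0,0,0,0,0,0,0],"gripper":[0.45,0.45,0.45,0.45,0.45,0.45,0.45]}'
python3 -m creep '{"translation":[[0,0,30],[0,0,40],[-10,-7,40],[-10,-7,35],[-10,-7,20],[0,0,0],[0,0,0]],"spin":[0,0,0,0,0,0,0],"gripper":[0.45,0.45,0.45,0.45,0.45,0.45,0.45]}'
python3 - <<'E'
from h import *
ang=lambda p,q:np.degrees(np.arctan2(q[1]-p[1],q[0]-p[0]))%360
f=grab("wrist");im=f["img"].astype(int);cv2.imwrite("pics/w.png",f["img"][:,:,::-1])
for c in("top","scene","wrist"):
    for l in["lever_end","setpoint_end"]:
        for x in nets.pinpoint(c,l):
            p=np.array(x["centre"])
            if np.hypot(p[0]-.48,p[1]+.336)<.12:print(c,l,p.round(4),round(x["confidence"],2),ang((.4823,-.3376),p).round(1))
# gray lever edges at z=.097: scan arcs around axis
C=np.array([.4823,-.3376])
for r in (.065,.075,.082):
    a=np.arange(195,236,.5)
    P=np.c_[C[0]+r*np.cos(np.radians(a)),C[1]+r*np.sin(np.radians(a)),np.full(len(a),.097)]
    uv=proj(f,P).astype(np.float32)
    row=cv2.remap(f["img"],uv[None,:,0],uv[None,:,1],cv2.INTER_LINEAR)[0].astype(int)
    lv=np.ptp(row,axis=1)<40
    print("lever r",r,a[lv].min() if lv.any() else None,a[lv].max() if lv.any() else None,lv.sum(), row[lv].mean(1).astype(int).tolist())
for r in (.084,.087,.09,.093):
    a=np.arange(195,236,.5)
    P=np.c_[C[0]+r*np.cos(np.radians(a)),C[1]+r*np.sin(np.radians(a)),np.full(len(a),.058)]
    uv=proj(f,P).astype(np.float32)
    row=cv2.remap(f["img"],uv[None,:,0],uv[None,:,1],cv2.INTER_LINEAR)[0].astype(int)
    lv=(np.ptp(row,axis=1)<40)
    print("hand r",r,a[lv].tolist()[:1],a[lv].tolist()[-1:],lv.sum(), row[lv].mean(1).astype(int).tolist())
print(get_state()["eef_pos"],proj(f,[C[0],C[1],.097]),proj(f,[.41,-.388,.058]))
E
```

```text
t: 25.7
eef_pos: [0.4315, -0.3727, 0.0796]
ee_rot: [-3.142, 0.0, 0.617]
force: [0.1, 0.1, -0.3]
width: 0.0396
gripper_force: 0.0
t: 26.4
eef_pos: [0.4014, -0.3937, 0.2449]
ee_rot: [3.141, -0.001, 0.617]
force: [-1.0, -0.2, -0.8]
width: 0.0395
gripper_force: 0.0
scene lever_end [ 0.3999 -0.3111  0.0883] 0.74 162.2
scene setpoint_end [ 0.414  -0.3892  0.061 ] 0.42 217.1
wrist lever_end [ 0.4124 -0.3893  0.0903] 0.66 216.5
wrist setpoint_end [ 0.4099 -0.3874  0.0597] 0.47 214.5
lever r 0.065 209.0 221.0 25 [112, 122, 137, 150, 157, 162, 166, 166, 166, 168, 170, 169, 169, 171, 170, 170, 170, 171, 171, 168, 163, 154, 145, 129, 115]
lever r 0.075 210.0 220.0 21 [108, 123, 144, 154, 160, 163, 165, 165, 166, 166, 166, 168, 169, 170, 169, 169, 168, 164, 153, 140, 122]
lever r 0.082 210.5 219.5 19 [105, 125, 144, 155, 161, 163, 164, 163, 165, 167, 168, 169, 169, 169, 169, 166, 160, 148, 131]
hand r 0.084 [210.5] [220.5] 21 [118, 138, 149, 157, 161, 164, 165, 166, 166, 167, 167, 168, 169, 170, 170, 169, 165, 159, 147, 131, 115]
hand r 0.087 [210.5] [220.0] 20 [112, 129, 144, 155, 161, 164, 163, 165, 166, 167, 168, 169, 169, 169, 169, 168, 164, 158, 146, 128]
hand r 0.09 [210.5] [220.0] 20 [104, 122, 142, 152, 160, 165, 164, 164, 166, 168, 167, 167, 169, 169, 170, 169, 164, 155, 142, 124]
hand r 0.093 [211.0] [219.5] 18 [113, 135, 142, 148, 154, 154, 154, 155, 155, 156, 158, 157, 157, 157, 156, 154, 142, 124]
[ 0.40153629 -0.3934293   0.24390195] [[282.76711673  96.34115415]] [[281.79911729 181.28267695]]
```

The lever is at about 215°, matching the hand. For a parallax check I'll look from both sides, where the dark tip shows beneath the lever.

```bash
cat > side.py <<'E'
from h import *
C=np.array([.4823,-.3376]);f=grab("wrist");a=np.arange(190,241,.25)
for nm,z,rs in(("lever",.097,(.06,.07,.08)),("tip",.058,(.082,.084,.086))):
  for r in rs:
    P=np.c_[C[0]+r*np.cos(np.radians(a)),C[1]+r*np.sin(np.radians(a)),np.full(len(a),z)]
    uv=proj(f,P).astype(np.float32)
    row=cv2.remap(f["img"],uv[None,:,0],uv[None,:,1],cv2.INTER_LINEAR)[0].astype(int)
    g=np.ptp(row,axis=1)<45; i=np.nonzero(g)[0]
    if len(i): print(nm,r,"grey",a[i[0]],a[i[-1]],"| ",[(float(a[k]),int(row[k].mean()))for k in i[::4]])
E
python3 -m creep '{"translation":[[-14,20,0],[-14,20,0],[-14,20,0],[-14,20,0],[0,0,0],[0,0,0]],"spin":[0,0,0,0,0,0],"gripper":[0.45,0.45,0.45,0.45,0.45,0.45]}'
python3 side.py
python3 -m creep '{"translation":[[28,-40,0],[28,-40,0],[28,-40,0],[28,-40,0],[0,0,0],[0,0,0]],"spin":[0,0,0,0,0,0],"gripper":[0.45,0.45,0.45,0.45,0.45,0.45]}'
python3 side.py
```

```text
t: 27.35
eef_pos: [0.3458, -0.3135, 0.245]
ee_rot: [3.141, -0.0, 0.619]
force: [-0.1, -0.5, 0.2]
width: 0.0395
gripper_force: 0.0
lever 0.06 grey 200.0 240.75 |  [(200.0, 95), (201.0, 102), (202.0, 105), (203.0, 106), (204.0, 95), (205.0, 83), (206.0, 82), (207.0, 85), (208.0, 108), (209.0, 136), (210.0, 157), (211.0, 172), (212.0, 176), (213.0, 175), (214.0, 176), (215.0, 174), (216.0, 174), (217.0, 173), (218.0, 171), (219.0, 167), (220.0, 146), (221.0, 110), (222.0, 102), (223.0, 117), (224.0, 137), (225.0, 153), (226.0, 164), (227.0, 176), (228.0, 186), (229.0, 190), (230.0, 191), (231.0, 194), (232.0, 194), (233.0, 195), (234.0, 197), (235.0, 197), (236.0, 197), (237.0, 197), (238.0, 200), (239.0, 199), (240.0, 194)]
lever 0.07 grey 202.5 240.75 |  [(202.5, 91), (203.5, 99), (204.5, 103), (205.5, 95), (206.5, 82), (207.5, 77), (208.5, 87), (209.5, 117), (210.5, 147), (211.5, 168), (212.5, 173), (213.5, 172), (214.5, 173), (215.5, 172), (216.5, 172), (217.5, 170), (218.5, 166), (219.5, 142), (226.75, 108), (227.75, 132), (228.75, 152), (229.75, 165), (230.75, 180), (231.75, 188),
[... 2673 characters left out ...]
110), (212.5, 79), (213.5, 72), (214.5, 73), (215.5, 78), (216.5, 85), (217.5, 81)]
tip 0.084 grey 201.75 219.75 |  [(201.75, 98), (202.75, 127), (203.75, 139), (204.75, 139), (205.75, 141), (206.75, 142), (207.75, 142), (208.75, 145), (209.75, 141), (210.75, 130), (211.75, 106), (212.75, 74), (213.75, 72), (214.75, 67), (215.75, 71), (216.75, 71), (217.75, 68), (218.75, 69), (219.75, 66)]
tip 0.086 grey 202.25 220.25 |  [(202.25, 94), (203.25, 131), (204.25, 138), (205.25, 139), (206.25, 139), (207.25, 142), (208.25, 143), (209.25, 145), (210.25, 137), (211.25, 123), (212.25, 91), (213.25, 76), (214.25, 70), (215.25, 77), (216.25, 83), (217.25, 82), (218.25, 83), (219.25, 79), (220.25, 61)]
```

Seen from both sides the tip's edges are at about 210.2° and 220.2°, so its centre is at 215.2°. The lever's centre is at about 215.0°, so they are aligned. Nothing is touched by the gripper, so I'll hand in.

```bash
python3 -c "
from h import *
print(get_state()['t']);print(arm.job_done())"
```

```text
28.05
the job is handed in; nothing more can be done
None
```

I handed the job in at 28 s: the scoop is empty and flat on the bench, the beads are in the column (the wrist view showed five or six in the tube, not a clean count of six), and the lever was set last, within about 0.5° of the setpoint hand.

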